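Drive a power module home with a reversed ratchet

ROBOT

A 6-joint arm with a two-finger parallel gripper is mounted at the origin on the work surface. World frame = base frame: x ahead of the robot, y to its left, z up, the work surface at z = 0. Lengths are in mm, angles in rad, forces in N, time in s.
With the tool pointing down it reaches from about 275 to 1000 mm from the base axis. Payload 8.4 kg.
Tool frame: the origin (TCP) lies at the very end of the fingers, on their centre line; the grasp point (between the pads) lies 19 mm behind it; z points along the fingers, y is the direction in which the jaws open and shut (so a half turn about z gives the same grasp; the last joint's range is limited). The gripper opens to 85 mm and grips with 20 to 120 N. Pads are 22 mm wide; open, the fingers measure 114 mm over their backs; the gripper's body (76 mm by 85 mm) begins 54 mm behind the grasp point. The pads swing forward as they close: fully open they stand 13 mm farther back than shut.
Start: joints at [-1.211, 0.353, 1.633, -0, 1.155, -0.002], TCP at [221.223, -584.541, 231.281] pointing down, gripper open.
Joint ranges: [-2.63, 2.63], [-0.92, 2.1], [0.06, 2.66], [-1.3, 4.44], [0, 2.69], [-3.02, 3.02]. Speed limits (rad/s): [2.22, 2.22, 2.79, 3.14, 3.14, 3.14].

INTERFACE

Orientations are given as [roll, pitch, yaw] about the fixed x, y, z axes, in that order (R = Rz(yaw) Ry(pitch) Rx(roll)).
In Python, from rig import r, vision gives the robot as it stands.
- The arm moves only by the tool move_arm, never from a script. Its argument "series" is text: rows parted by semicolons, each of 7 numbers parted by spaces: the closure, from -1 (fully open) to 1 (shut), then the shift along the tool's x, y, z in units of 40 mm (1.0 is 40 mm), then the turn, a rotation vector about the tool's x, y, z in degrees. In form: grip tx ty tz ax ay az; .... A call has 1 to 20 rows; each row shifts and turns the pose as measured when the row begins, along the tool's axes as they then stand; what a row does not reach is not made up. A row lasts 1/8 s, in which the tool goes at most 62.5 mm and 10.7 degrees, less where a joint would pass 70% of its speed; a pose out of reach is approached as far as the arm can. A call is refused whole if a number of a shift passes 1 or a number of a turn 10.7, either way. A call with a gripper value outside its range is refused whole. The fingers move at their own pace and stop on an object; "grip_force" is the grip in N (left out, the last holds). Time passes only in rows, so rows that do not move let the fingers close. It gives the time, the measured TCP pose, the force and the opening at its end, in the units of the state.
- r.sense(): the state, without advancing time (a new reading comes with each control period).
- vision.grab_frame(name): name is "side" or "top" or "wrist"; returns the picture (384x512x3 uint8, red, green, blue); there is no depth.
- vision.camera_params(name): a dict with "fx", "fy", "cx", "cy" (pixels), "k1" (the pictures are not rectified: a ray, as slopes to the right and down, at radius r is drawn at 1 + k1 r^2 times it, then the intrinsics apply), "position" and "rotation" of the camera in the world. Camera axes: x right, y up, looking along -z (the intrinsics and any distortion apply to the point x, -y, -z); pixel columns grow to the right and rows downward; lengths in mm; the calibration is good to about 2 mm. A picture is of the moment at which its call begins: read the wrist's pose just before it. camera_params takes no time and is no camera call; for the wrist camera it gives the pose at the moment of the call.
- r.sign_off(): hands the job in, once; it reports no verdict.
The state is a dict: "clock": time; "qpos": joint angles; "qvel": joint speeds; "joint_efforts": joint torques, N m; "eef_pos": TCP position; "tcp_rot": TCP orientation; "contact_force": force on the tool from outside, world axes, zero at the start; "wrist_torque": the same for the moment, N m; "opening": opening from 0.0 (shut) to 1.0 (fully open).
Only numpy, scipy, OpenCV 4.12 (cv2) and the standard library are available. Lean on these libraries where they do the work, as an engineer would, in place of code of your own. Each camera call takes 0.05 s, during which the arm holds its last target. There are 200 camera calls.

TASK

Seat the power module in the test dock with the dock's ratchet: first flip the small reversing lever on the ratchet's head over to its other side, before turning anything, then work the handle back and forth so that the clamping dog swings clockwise seen from above and pushes the module fully home against the connector wall. Stop as soon as the handle goes firm with the module home, so that the dog is left pressing firmly on it without being forced hard, and let go. Touch only the ratchet: not the dog or the module, and leave the things lying around where they are.

Things in the scene. Friction and masses are not known exactly. Their poses are not given: they have to be found in the camera images.
- dock: Fixed aluminium test dock, plate 315 x 265 x 10 mm on the table (x -95 to 220, y -115 to 150 mm). Origin on the table under the vertical spindle axis. x: the way the module slides in; y: across, to the module; z up. The module lies on the +y side between rails, up to a 75 mm high connector wall; the ratchet handle sticks out to -y.
- spindle_axis (a point): Point on the spindle axis, about which handle and dog turn, at the height of the handle, 90 mm above the table, in the middle of the ratchet's head (round, 74 mm across, flat top 104 mm above the table).
- stop_posts (a point): Midway between the tops of two upright steel posts (12 mm thick, 108 mm high, 55 mm to either side of this point along the dock's x) that limit the handle's swing.
- ratchet (a joint): Swing of the handle about the spindle axis, rad, positive clockwise seen from above, -0.5 to 0.5 (stop posts). At 0 it points along the dock's -y; positive swings its end to the dock's -x. Ratchet teeth are 0.314 rad apart: up to that much swing is lost after each reversal before it drives.
- handle_grip (a point): On the axis of the ratchet's level round grip, 165 mm out from the spindle axis, 90 mm above the table. Black rubber, 24 mm thick, 130 to 215 mm out; 65 mm free below. x runs outward along the handle. Lever set for clockwise: pushing here clockwise takes 5 N to turn the spindle, 7 N while the module slides, then about 6 N more per 10 mm once it is home: 11 to 15 N is firm, 18 N too hard.
- selector (a joint): Reversing lever, rad, -0.35 to 0.35. Negative (as found): the handle drives the spindle anticlockwise and clicks freely (1 N at the grip) the other way. Positive: it drives the spindle clockwise, which brings the dog to the module, and clicks freely anticlockwise. A spring snaps it over once past the middle and holds it.
- lever_pivot (a point): Pivot of the reversing lever on the head's flat top, 48 mm out from the spindle axis along the handle, 104 mm above the table. The lever points from here back towards the spindle axis.
- selector_tip (a point): Near the reversing lever's free end, half-way up: a dark steel fin 9 mm thick, 106 to 122 mm above the table, 34 mm from its pivot (the fin goes on 6 mm more). It stands 12 mm to one side of the handle's centre line; as the joint goes positive it crosses to the same distance on the other, the handle's own +y side (dock's +x). It takes 4 to 5 N sideways here to start it.
- dog: The clamping dog, a dark steel arm 10 mm wide turning under the ratchet head on the spindle, about 46 mm above the table, with a steel roller at its end. It is joined to the spindle by a stiff spring cushion (18 Nm/rad). Origin on the spindle axis; the arm points along local -x.
- dog_roller (a point): Centre of the dog's upright roller, 18 mm diameter, 24 mm tall, 68 mm from the spindle axis. It starts on the dock's -x side and ends close to the dock's +y direction, on the module's face; 1.1 to 1.6 rad of clockwise turning in all. The spindle holds by friction where it is left.
- module: Power module, a metal box 150 x 90 x 42 mm sliding along the dock's x between the rails. Origin at the lower edge of the face that the dog pushes. It slides stiffly (5 N) and stays where left.
- module_face (a point): Point on the module's pushed face (towards the dock's -x), 33 mm above the table. In the dock's frame its x is about -9 to -7 mm at the start and +3 mm when the module is fully home against the wall; y is 68 mm.
- screwdriver: A loose screwdriver lying on the table, not to be moved. Origin under its middle.
- aircan: A loose grey spray can, 52 mm diameter, about 150 mm tall, not to be moved. Origin under its middle.
- netswitch: A loose small dark network switch, 110 x 160 x 36 mm, not to be moved. Origin under its middle.
- brick: A loose black power brick, 100 x 45 x 30 mm, not to be moved. Origin under its middle.

How it is judged (in metres and radians):
On the way:
1. reversing lever flipped to the clockwise side before the dog has been turned (value of joint selector above 0.2 rad and distance of dog_roller from where it was at the start of the episode below 0.02 m), for 0.1 s.
At the end, for the whole second after the job is handed in: The module is fully home (its face within 1.5 mm of the end of its travel), the dog still presses on it with at least 7 N, the reversing lever stays on its clockwise side, and the robot has let go (x of module_face in the frame of dock above 0.0015 m and contact force between dog and module above 7 N and value of joint selector above 0.2 rad); the robot touches nothing.
It fails at once if the dog was forced against the module with more than 32 N (about 18 N at the grip) (contact force between dog and module above 32 N).
It fails at once if the robot pushed the dog or the module itself (contact force between any of the arm, the fingers and dog above 1 N or contact force between any of the arm, the fingers and module above 1 N).
It fails at once if a thing lying around was moved more than 30 mm (distance of any of screwdriver, aircan, netswitch, brick from where it was at the start of the episode above 0.03 m).
It also fails if it takes over 64 s, if anything falls off the work surface, if the arm or the gripper's body presses on something with over 40 N, if the wrist force passes 120 N, or if a joint passes its speed limit or range.

## Working session

There is one attempt and no reset: what is moved stays moved. The work goes in short steps, Python scripts to look and compute and a tool call to move; the robot and the scene stay as the last step left them, time stands still between calls to the robot, and variables do not carry over. Pictures are saved under pics/ and viewed, about 8 in all and at most 12, crops included, and the job is handed in when it is done.

Besides the shell and the picture viewer there is one more tool, called after "Emit:" as name(argument=value, ...) on one line, values as JSON. move_arm: Moves the arm, as the interface text tells. Its arguments: {"type":"object","properties":{"series":{"type":"string"},"grip_force":{"type":"number"}},"required":["series"]}

```bash
ls; mkdir -p pics; cat > h.py <<'E'
import numpy as np, cv2
from rig import r, vision
def grab(n,f):
    p=vision.camera_params(n); im=vision.grab_frame(n); cv2.imwrite('pics/'+f,im[:,:,::-1]); return im,p
def ray(p,u,v):
    K=np.array([[p['fx'],0,p['cx']],[0,p['fy'],p['cy']],[0,0,1.]])
    x,y=cv2.undistortPoints(np.array([[[u,v]]],float),K,np.array([p['k1'],0,0,0,0.]))[0,0]
    return np.array(p['position'],float), np.array(p['rotation']).reshape(3,3)@np.array([x,-y,-1])
def onz(p,u,v,z):
    o,d=ray(p,u,v); return o+d*(z-o[2])/d[2]
def proj(p,X):
    c=np.array(p['rotation']).reshape(3,3).T@(np.array(X,float)-p['position'])
    x,y=c[0]/-c[2],-c[1]/-c[2]; s=1+p['k1']*(x*x+y*y)
    return np.array([p['fx']*x*s+p['cx'],p['fy']*y*s+p['cy']])
E
python3 - <<'E'
from h import *
print(r.sense())
for n in('top','side'):
    im,p=grab(n,n+'0.png'); print(n,p)
E
```

```text
pics
{'clock': 0.0, 'qpos': array([-1.21139500e+00,  3.53676718e-01,  1.63415145e+00, -2.74910615e-05,
        1.15516339e+00, -2.42802815e-03]), 'qvel': array([ 0.00171982,  0.00032914,  0.00067351, -0.00192567,  0.00112672,
       -0.00134124]), 'joint_efforts': array([-1.13382572e-03, -6.05248690e+01, -3.42065763e+01, -1.96760498e-04,
        9.27662681e-03,  7.46034999e-06]), 'eef_pos': array([ 221.04929103, -584.09560889,  230.53641326]), 'tcp_rot': array([-3.14019369e+00,  2.17382803e-05,  3.61840489e-01]), 'contact_force': array([-0.09019271,  0.45884351, -0.01201502]), 'wrist_torque': array([-0.03455984,  0.00549767, -0.01247786]), 'opening': 0.998939357182005}
top {'fx': 405.1194833426262, 'fy': 405.1194833426262, 'cx': 256.02013656185005, 'cy': 193.6486553231455, 'k1': -0.13802182486305672, 'position': array([ 387.35815234,   60.42625438, 1184.00379481]), 'rotation': array([ 0.18605025, -0.00328315, -1.5526621 ])}
side {'fx': 409.1933381711756, 'fy': 409.1933381711756, 'cx': 256.60307616488404, 'cy': 185.8826595965686, 'k1': 0.012478589256806534, 'position': array([236.70864117, 977.40648555, 673.43801746]), 'rotation': array([ 1.0364528 , -0.01498659, -2.79030485])}
```

```bash
sed -i "s/np.array(p\['rotation'\]).reshape(3,3)/Rm(p)/" h.py; cat >> h.py <<'E'
from scipy.spatial.transform import Rotation as Ro
def Rm(p): return Ro.from_euler('xyz',p['rotation']).as_matrix()
E
python3 - <<'E'
import cv2
for n in('top','side'):
    im=cv2.imread(f'pics/{n}0.png'); cv2.imwrite(f'pics/{n}0b.png',cv2.resize(im,(800,600),interpolation=cv2.INTER_CUBIC))
E
```

```text
(no output)
```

View pics/top0b.png

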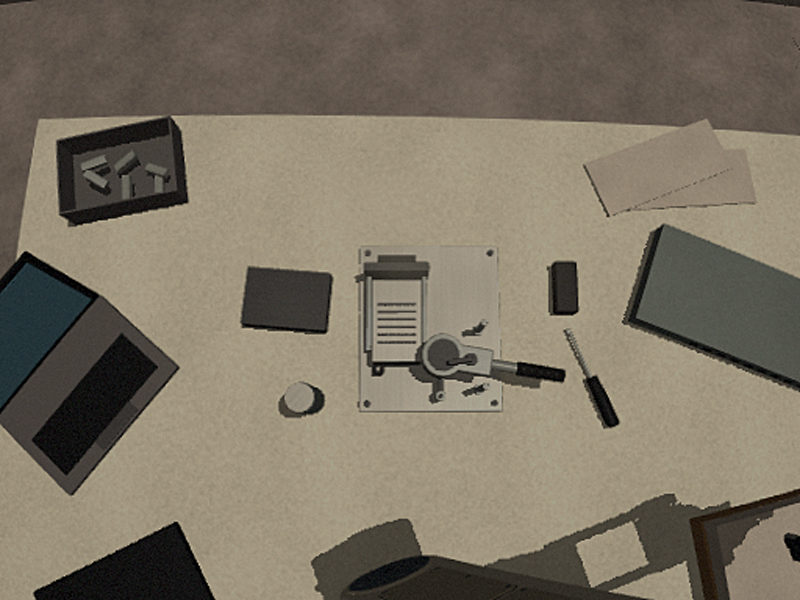

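View pics/side0b.png

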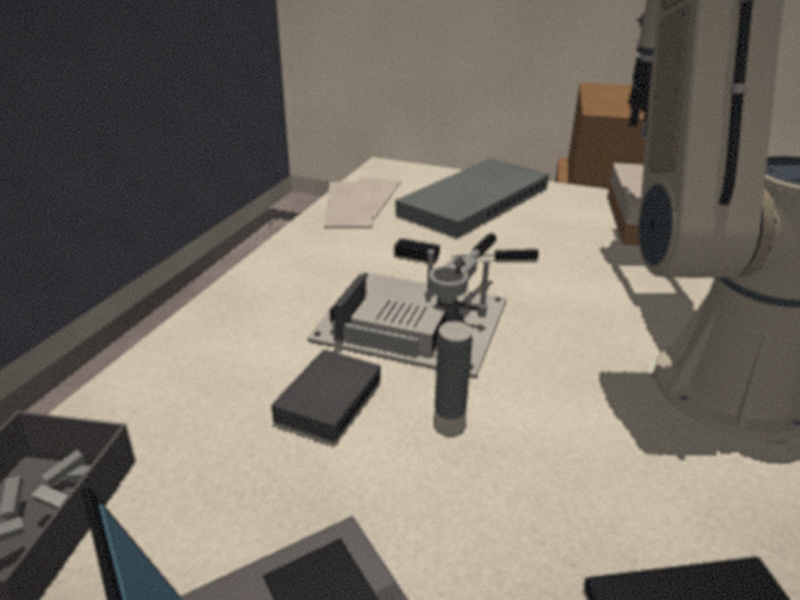

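The top view shows the dock plate with corners at about (360,246), (499,248), (501,411) and (360,411) in the enlarged picture. The ratchet head is near (446,356) and the black grip runs from (517,368) to (565,376). The wall is at the image top, so dock x is roughly world +x. The side view agrees. The spray can and network switch are on the module side, away from the handle.

```bash
python3 - <<'E'
from h import *
im=cv2.imread('pics/top0.png');p=vision.camera_params('top'); s=.64
# plate corners at z=10
dc=np.array([[220,150],[220,-115],[-95,-115],[-95,150]],float)
w=np.array([onz(p,u*s,v*s,10)[:2] for u,v in[(360,246),(499,248),(501,411),(360,411)]])
c,cw=dc.mean(0),w.mean(0); H=(dc-c).T@(w-cw); th=np.arctan2(H[0,1]-H[1,0],H[0,0]+H[1,1])
R=np.array([[np.cos(th),-np.sin(th)],[np.sin(th),np.cos(th)]]); o=cw-R@c
print('w',w.round(1).tolist(),'yaw',th,'origin',o, 'res',(w-(dc@R.T+o)).round(1).tolist())
# head top ellipse estimate & grip
hsv=cv2.cvtColor(im,cv2.COLOR_BGR2HSV)
m=((hsv[:,:,2]<45)).astype(np.uint8); m[:, :325]=0; m[:,367:]=0;m[:225]=0;m[250:]=0
n,l,st,ce=cv2.connectedComponentsWithStats(m); k=1+np.argmax(st[1:,4]); print(st[k],ce[k])
ys,xs=np.where(l==k); g=onz(p,*ce[k],95); print('grip',g)
print('handle head circle guess',onz(p,446*s,356*s,104))
d=R.T@(g[:2]-o); print('grip in dock',d,'ang',np.arctan2(-d[0],-d[1]))
for X in [(0,0,104),(-55,-110,108)]:
  pass
cv2.imwrite('pics/topc.png',cv2.resize(im[195:275,225:375],(800,427),interpolation=cv2.INTER_CUBIC))
E
```

```text
w [[717.6, 139.5], [719.0, -128.3], [408.6, -129.2], [404.4, 130.4]] yaw 0.013760242316911388 origin [500.14646123 -15.23273485] res [[-0.5, 1.7], [-2.7, -1.1], [1.8, 2.4], [1.4, -3.0]]
[330 232  32  12 253] [345.04743083 237.78656126]
grip [ 475.42989905 -182.38431632   95.        ]
handle head circle guess [499.08340787 -19.81888248 104.        ]
grip in dock [ -27.01419593 -166.79566197] ang 0.1605655798727365
```

View pics/topc.png

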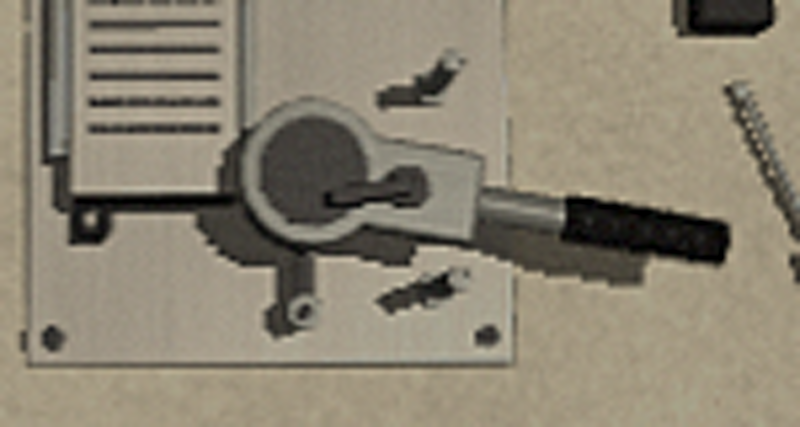

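The crop (scale 5.33, offset 225,195) shows the head centre at about (312,170). The lever pivot is at (408,186) with its tip at (330,197), on the dock -x side. Post tops are at (455,60) and (460,275), and the dog roller is at (303,312).

```bash
python3 - <<'E'
from h import *
p=vision.camera_params('top')
f=lambda u,v,z:onz(p,225+u/5.3333-.4,195+v/5.3333-.4,z)[:2].round(1)
S=f(312,170,104);P=f(408,186,110);T=f(330,197,120);G0=f(565,219,97);G1=f(725,241,97)
print('head',S,'piv',P,'tip',T,'grip',G0,G1,'posts',f(455,60,108),f(460,275,108),'roller',f(303,312,58))
for a in(P,T,G0,G1):print(np.linalg.norm(a-S), np.arctan2(*(a-S)[::-1]))
print('brick',onz(p,565*.64,288*.64,30))
s=r.sense();print(vision.camera_params('wrist'))
E
```

```text
head [502.6 -13.5] piv [494.8 -61.2] tip [487.7 -21.4] grip [ 480.5 -142.4] [ 470.3 -224.4] posts [559.2 -85.3] [451.  -87.4] roller [433.6 -12.6]
48.3335287352372 -1.7328837892820161
16.86475615003078 -2.6540768990452945
130.7808089896985 -1.7405961334606328
213.35908698717287 -1.7227686072232005
brick [ 638.35657423 -249.50547592   30.        ]
{'fx': 275.67943082208996, 'fy': 275.67943082208996, 'cx': 254.3356053798522, 'cy': 189.34216113653554, 'k1': -0.044633578471794236, 'position': array([ 295.82571865, -556.87851008,  373.98834324]), 'rotation': array([-0.3123168 ,  0.00152048, -1.20890103])}
```

Emit:
move_arm(series="1 0.87 -0.93 0 0 0 0;1 0.87 -0.93 0 0 0 0;1 0.87 -0.93 0 0 0 0;1 0.87 -0.93 0 0 0 0;1 0.87 -0.93 0 0 0 0;1 0.87 -0.93 0 0 0 0;1 0.87 -0.93 0 0 0 0;1 0.87 -0.93 0 0 0 0;1 0.87 -0.93 0 0 0 0;1 0.87 -0.93 0 0 0 0;1 0 0 0 0 0 -10;1 0 0 0 0 0 -10;1 0 0 0 0 0 -10;1 0 0 0 0 0 -10;1 0 0 0 0 0 -10;1 0 0 0 0 0 -10")

```text
clock: 2.1
eef_pos: [418.3, -96.2, 227.8]
tcp_rot: [-3.138, -0.003, 1.441]
contact_force: [0.2, -0.1, -0.4]
opening: -0.003
```

```bash
cat >> h.py <<'E'
S=np.array([502.6,-13.5])
def hd(a):  # outward unit along handle (world angle a), side unit n
    u=np.array([np.cos(a),np.sin(a)]); return u,np.array([-u[1],u[0]])
def go(tgt,z,yaw):
    s=r.sense();R=Ro.from_euler('xyz',s['tcp_rot']);R2=Ro.from_euler('xyz',[np.pi,0,yaw])
    d=R.inv().apply(np.r_[tgt,z]-s['eef_pos'])/40; a=(R.inv()*R2).as_rotvec(degrees=True)
    print('t',round(s['clock'],2),'pos',s['eef_pos'].round(1),s['tcp_rot'].round(3),'F',s['contact_force'].round(1),'open',round(s['opening'],2),'\n shift',d.round(2),'turn',a.round(1))
E
python3 - <<'E'
from h import *
u,n=hd(-1.732); go(S+14*u-48*n,180,1.41)
E
```

```text
t 2.1 pos [418.3 -96.2 227.8] [-3.138e+00 -3.000e-03  1.441e+00] F [ 0.2 -0.1 -0.4] open -0.0 
 shift [2.01 0.62 1.2 ] turn [-0.2 -0.2  1.8]
```

Emit:
move_arm(series="1 0.67 0.2 0 -0.2 -0.2 1.8;1 0.67 0.2 0 0 0 0;1 0.67 0.2 0 0 0 0;1 0 0 0 0 0 0")

```text
clock: 2.6
eef_pos: [454.0, -18.5, 227.1]
tcp_rot: [-3.14, 0.001, 1.412]
contact_force: [-0.4, 0.2, -0.3]
opening: -0.002
```

```bash
python3 - <<'E'
from h import *
u,n=hd(-1.732); go(S+14*u-48*n,180,1.41)
im,p=grab('wrist','w1.png'); print(p)
for X in[(*S,104),(*(S+48*u),104),(*(S+14*u-12*n),114),(*(S+165*u),90)]: print(proj(p,X).round(0)*1.5625)
cv2.imwrite('pics/w1b.png',cv2.resize(im[:,:,::-1],(800,600),interpolation=cv2.INTER_CUBIC))
E
```

```text
t 2.6 pos [454.  -18.5 227.1] [-3.140e+00  1.000e-03  1.412e+00] F [-0.4  0.2 -0.3] open -0.0 
 shift [-0.03 -0.02  1.18] turn [-0.1  0.   0.1]
{'fx': 275.67943082208996, 'fy': 275.67943082208996, 'cx': 254.3356053798522, 'cy': 189.34216113653554, 'k1': -0.044633578471794236, 'position': array([467.86081143,  58.77923471, 370.42274319]), 'rotation': array([-0.31247366,  0.0022959 , -0.15898407])}
[470.3125 265.625 ]
[465.625  335.9375]
[453.125 290.625]
[456.25   464.0625]
```

View pics/w1b.png

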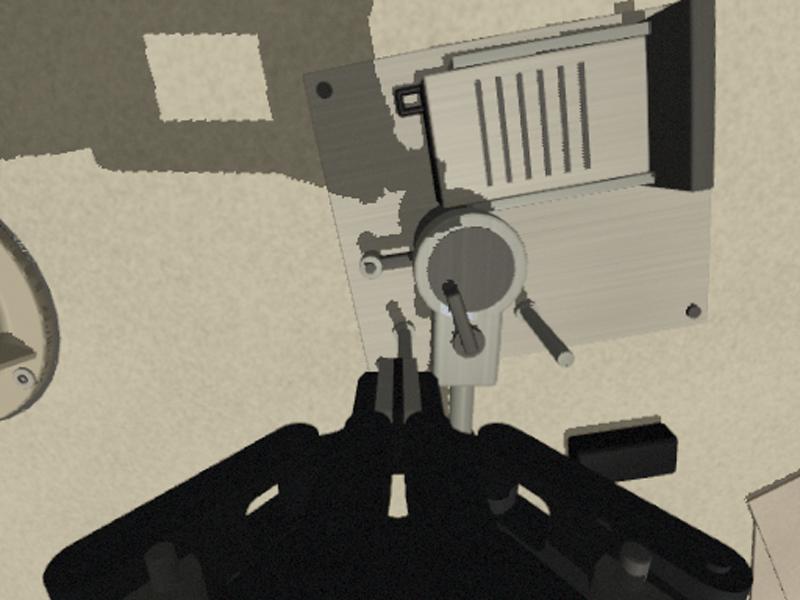

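The wrist view puts the head centre at (470,266), against a predicted (470,266). The lever tip is at (449,288) and its pivot at (467,342), so the model holds. Next I descend beside the lever.

Emit:
move_arm(series="1 -0.03 -0.02 0.8 0 0 0;1 0 0 0.8 0 0 0;1 0 0 0.8 0 0 0;1 0 0 0.53 0 0 0;1 0 0 0 0 0 0")

```text
clock: 3.28
eef_pos: [450.1, -24.2, 107.1]
tcp_rot: [-3.139, 0.002, 1.41]
contact_force: [-0.3, -0.6, 1.0]
opening: 0.007
```

```bash
python3 - <<'E'
from h import *
u,n=hd(-1.732); go(S+14*u-35*n,109.5,1.41)
E
```

```text
t 3.27 pos [450.1 -24.2 107.1] [-3.139e+00  2.000e-03  1.410e+00] F [-0.3 -0.6  1. ] open 0.01 
 shift [ 0.12  0.38 -0.06] turn [-0.1  0.1 -0. ]
```

Emit:
move_arm(series="1 0.12 0.38 -0.06 0 0 0;1 0 0 0 0 0 0")

```text
clock: 3.52
eef_pos: [468.2, -22.6, 111.3]
tcp_rot: [3.141, 0.002, 1.409]
contact_force: [0.1, -0.1, 1.0]
opening: -0.001
```

Emit:
move_arm(series="1 0 0.1 0 0 0 0;1 0 0.1 0 0 0 0")

```text
clock: 3.78
eef_pos: [474.0, -23.1, 111.7]
tcp_rot: [-3.137, 0.002, 1.409]
contact_force: [-8.2, 6.5, 1.6]
opening: 0.0
```

Emit:
move_arm(series="1 0 0.1 0 0 0 0;1 0 0.1 0 0 0 0")

```text
clock: 4.03
eef_pos: [480.0, -23.5, 111.7]
tcp_rot: [-3.132, 0.001, 1.409]
contact_force: [-2.2, 3.5, 0.3]
opening: -0.0
```

Emit:
move_arm(series="1 0 0.1 0 0 0 0;1 0 0.1 0 0 0 0")

```text
clock: 4.28
eef_pos: [488.8, -24.8, 111.9]
tcp_rot: [-3.133, 0.001, 1.409]
contact_force: [-0.2, -0.1, 0.0]
opening: 0.002
```

```bash
python3 - <<'E'
from h import *
u,n=hd(-1.732); s=r.sense(); print(s['eef_pos'],s['contact_force'],(s['eef_pos'][:2]-S)@u,(s['eef_pos'][:2]-S)@n)
im,p=grab('wrist','w2.png')
cv2.imwrite('pics/w2b.png',cv2.resize(im[100:300,160:420,::-1],(780,600),interpolation=cv2.INTER_CUBIC))
E
```

```text
[488.77757062 -24.81308394 111.93794044] [-0.19285069 -0.12786029  0.04421057] 13.38499579653614 -11.827396573780716
```

View pics/w2b.png

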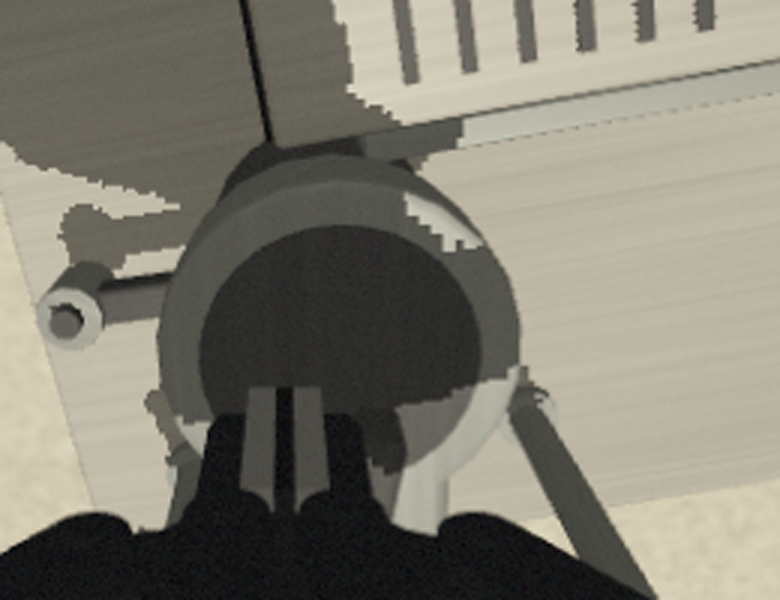

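The fin now shows on the far (+x) side of the fingers, at about (385,440), and the contact force has fallen to zero, so the lever has snapped over. I'll back off, lift and check it again from above.

Emit:
move_arm(series="1 0 -0.25 0 0 0 0;1 0 0 -0.9 0 0 0;1 0 0 -0.9 0 0 0;0.06 -1 0 0 0 0 0;0.06 -1 0.2 0 0 0 0;0.06 -1 0.2 0 0 0 0;0.06 -1 0.2 0 0 0 0;0.06 0 0 0 0 0 0")

```text
clock: 5.32
eef_pos: [475.4, -189.8, 187.4]
tcp_rot: [-3.139, 0.003, 1.411]
contact_force: [-0.8, -1.0, -0.8]
opening: 0.472
```

```bash
python3 - <<'E'
from h import *
u,n=hd(-1.732); go(S+170*u,76,1.41)
im,p=grab('wrist','w3.png')
cv2.imwrite('pics/w3b.png',cv2.resize(im[:,:,::-1],(800,600),interpolation=cv2.INTER_CUBIC))
E
```

```text
t 5.33 pos [ 475.4 -189.8  187.4] [-3.139e+00  3.000e-03  1.411e+00] F [-0.8 -1.  -0.8] open 0.47 
 shift [ 0.22 -0.03  2.78] turn [-0.2  0.2  0.1]
```

View pics/w3b.png

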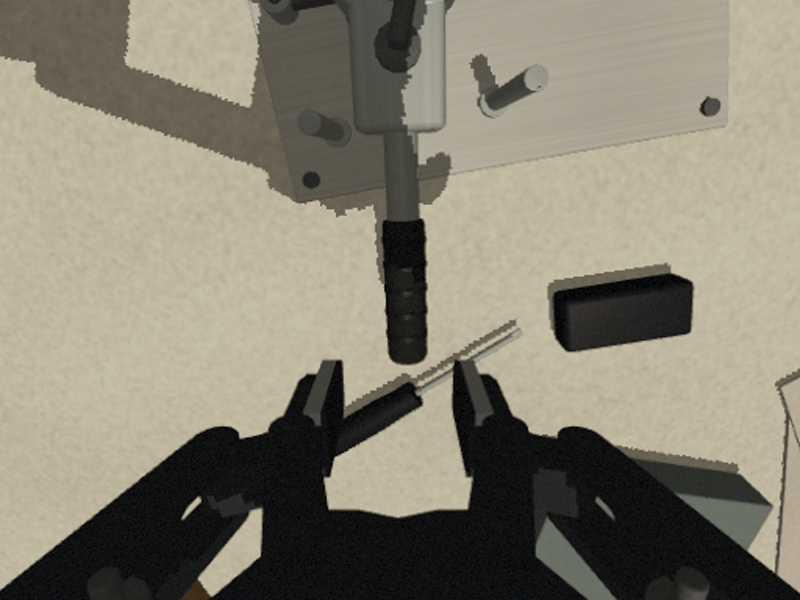

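The lever now leans to the +x side, from its pivot at (398,50) to the upper right. The grip at (405,290) is centred between the fingers. I'll lower them astride it.

Emit:
move_arm(series="0.25 0.2 0 0.9 0 0 0;0.25 0 0 0.9 0 0 0;0.25 0 0 0.9 0 0 0;0.25 0 0 0 0 0 0")

```text
clock: 5.88
eef_pos: [475.5, -177.1, 77.8]
tcp_rot: [-3.14, 0.003, 1.413]
contact_force: [-0.6, 0.8, 0.7]
opening: 0.374
```

Emit:
move_arm(series="0.25 0.02 0.42 0 0 0 -5.7;0.25 0.02 0.42 0 0 0 -5.7;0.25 0.02 0.42 0 0 0 -5.7")

```text
clock: 6.25
eef_pos: [525.6, -175.4, 81.2]
tcp_rot: [-3.138, 0.001, 1.722]
contact_force: [-1.0, -0.6, -0.9]
opening: 0.373
```

```bash
cat >> h.py <<'E'
def st(R=170,th=None):
    s=r.sense(); d=s['eef_pos'][:2]-S; a=np.arctan2(d[1],d[0]); th0=-np.pi/2+.016-a
    u,n=hd(a)
    print('t',round(s['clock'],2),'radius',np.hypot(*d).round(1),'theta(tcp)',th0.round(3),'yaw err vs radial',((s['tcp_rot'][2]-a-np.pi+np.pi)%(2*np.pi)-np.pi).round(3),'z',s['eef_pos'][2].round(1),'Fu,Fn',(s['contact_force'][:2]@u).round(1),(s['contact_force'][:2]@n).round(1),'Fz',s['contact_force'][2].round(1),'open',s['opening'].round(3))
E
python3 -c "
from h import *
st()"
```

```text
Traceback (most recent call last):
  File "h.py", line 27, in st
    print('t',round(s['clock'],2),'radius',np.hypot(*d).round(1),'theta(tcp)',th0.round(3),'yaw err vs radial',((s['tcp_rot'][2]-a-np.pi+np.pi)%(2*np.pi)-np.pi).round(3),'z',s['eef_pos'][2].round(1),'Fu,Fn',(s['contact_force'][:2]@u).round(1),(s['contact_force'][:2]@n).round(1),'Fz',s['contact_force'][2].round(1),'open',s['opening'].round(3))
                                                                                                                                                                                                                                                                                                                                  ^^^^^^^^^^^^^^^^^^
AttributeError: 'float' object has no attribute 'round'
```

Emit:
move_arm(series="0.25 0.02 0.42 0.08 0 0 -5.7;0.25 0.02 0.42 0 0 0 -5.7;0.25 0.02 0.42 0 0 0 -5.7")

```text
clock: 6.62
eef_pos: [575.8, -158.6, 83.2]
tcp_rot: [-3.139, 0.002, 2.032]
contact_force: [-0.3, -0.4, -0.9]
opening: 0.379
```

```bash
sed -i "s/s\['opening'\].round(3)/s['opening']/" h.py
python3 -c "
from h import *
st()"
```

```text
t 6.62 radius 162.5 theta(tcp) -0.451 yaw err vs radial -0.006 z 83.2 Fu,Fn 0.2 -0.4 Fz -0.9 open 0.3785872185263712
```

Emit:
move_arm(series="0.25 0 -0.42 0.1 0 0 5.7;0.25 0.02 -0.42 0.05 0 0 5.7;0.25 0.02 -0.42 0 0 0 5.7;0.25 0.02 -0.42 0 0 0 5.7")

```text
clock: 7.12
eef_pos: [519.3, -175.0, 85.4]
tcp_rot: [3.127, 0.007, 1.627]
contact_force: [6.2, 0.0, -3.6]
opening: 0.375
```

```bash
python3 -c "
from h import *
st()"
```

```text
t 7.12 radius 162.3 theta(tcp) -0.087 yaw err vs radial -0.047 z 85.4 Fu,Fn 0.6 6.2 Fz -3.6 open 0.3753990949624883
```

Emit:
move_arm(series="0.25 0 -0.42 0 0 0 5.7;0.25 0.02 -0.42 0 0 0 5.7;0.25 0.02 -0.42 0 0 0 5.7;0.25 0.02 -0.42 0 0 0 5.7")

```text
clock: 7.62
eef_pos: [461.1, -166.9, 92.9]
tcp_rot: [3.102, -0.0, 1.218]
contact_force: [5.3, -1.8, -0.7]
opening: 0.377
```

```bash
python3 -c "
from h import *
st()"
```

```text
t 7.62 radius 158.9 theta(tcp) 0.28 yaw err vs radial -0.089 z 92.9 Fu,Fn 0.3 5.6 Fz -0.7 open 0.3774841475152354
```

```bash
cat >> h.py <<'E'
def at(R,th,z=76): # target for handle angle
    a=-np.pi/2+.016-th; u,n=hd(a); go(S+R*u,z,a+np.pi)
E
python3 -c "
from h import *
at(168,.26)"
```

```text
t 7.62 pos [ 461.1 -166.9   92.9] [ 3.102 -0.     1.218] F [ 5.3 -1.8 -0.7] open 0.38 
 shift [-0.22  0.09  0.43] turn [ 2.2  0.1 -6.2]
```

Emit:
move_arm(series="0.25 -0.22 0.09 0.2 2.2 0 -6;0.25 0 0 0.3 0 0 0;0.25 0 0 0 0 0 0")

```text
clock: 8.0
eef_pos: [463.3, -175.5, 77.0]
tcp_rot: [3.135, 0.002, 1.321]
contact_force: [-1.1, 0.2, -0.7]
opening: 0.375
```

```bash
python3 -c "
from h import *
st(); at(168,.45,74)"
```

```text
t 8.0 radius 166.7 theta(tcp) 0.254 yaw err vs radial -0.012 z 77.0 Fu,Fn 0.1 -1.2 Fz -0.7 open 0.3746033181934636
t 8.0 pos [ 463.3 -175.5   77. ] [3.135e+00 2.000e-03 1.321e+00] F [-1.1  0.2 -0.7] open 0.37 
 shift [ 0.04 -0.82  0.07] turn [ 0.4  0.1 10.6]
```

Emit:
move_arm(series="0.25 0.01 -0.42 0.07 -0.3 0 5.4;0.25 0.01 -0.42 0.07 -0.3 0 5.4")

```text
clock: 8.25
eef_pos: [436.2, -165.9, 73.2]
tcp_rot: [3.113, -0.001, 1.125]
contact_force: [4.8, -2.0, 3.0]
opening: 0.374
```

```bash
python3 -c "
from h import *
st(); im,p=grab('top','t4.png'); cv2.imwrite('pics/t4c.png',cv2.resize(im[150:270,225:375,::-1],(750,600),interpolation=cv2.INTER_CUBIC))"
```

```text
t 8.25 radius 166.2 theta(tcp) 0.427 yaw err vs radial -0.035 z 73.2 Fu,Fn -0.0 5.2 Fz 3.0 open 0.3739690888763069
```

View pics/t4c.png

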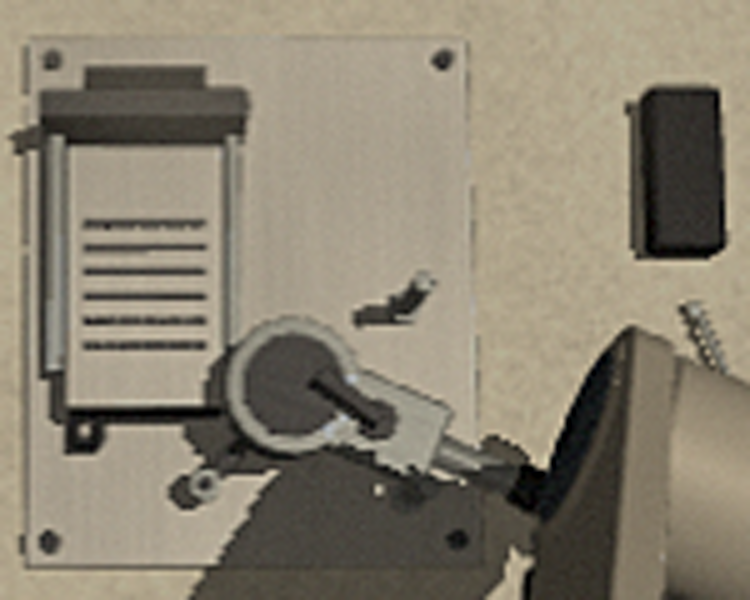

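The dog has turned clockwise: the roller is at (203,485) about the head centre at (292,385), and the lever stays flipped. Now the free return stroke.

Emit:
move_arm(series="0.25 0.02 0.42 0 0.8 0 -5.7;0.25 0.02 0.42 0 0.8 0 -6.5;0.25 0.01 0.42 0 0 0 -5.7;0.25 0.01 0.42 0 0 0 -5.7;0.25 0.01 0.42 0 0 0 -5.7")

```text
clock: 8.93
eef_pos: [512.4, -178.9, 73.1]
tcp_rot: [-3.13, -0.004, 1.65]
contact_force: [-0.8, 1.0, 0.9]
opening: 0.376
```

```bash
python3 -c "
from h import *
p=vision.camera_params('top'); w=onz(p,225+203/5-.4,150+485/5-.4,58)[:2]-S; print('roller',np.hypot(*w),'angle turned from -x', np.pi-(np.arctan2(w[1],w[0])-.016)%(2*np.pi))
st(); at(170,-.46)"
```

```text
roller 69.3030914693262 angle turned from -x 0.7412820989054523
t 8.93 radius 165.7 theta(tcp) -0.043 yaw err vs radial 0.02 z 73.1 Fu,Fn -1.0 -0.8 Fz 0.9 open 0.37624125719105395
t 8.93 pos [ 512.4 -178.9   73.1] [-3.13  -0.004  1.65 ] F [-0.8  1.   0.9] open 0.38 
 shift [ 0.22  1.72 -0.09] turn [ -0.6  -0.4 -22.8]
```

Emit:
move_arm(series="0.25 0.02 0.42 0 -0.6 0 -5.7;0.25 0.01 0.42 -0.05 0 0 -5.7;0.25 0.01 0.42 -0.05 0 0 -5.7;0.25 0.01 0.42 0 0 0 -5.7;0.25 0 0 0 0 0 0")

```text
clock: 9.55
eef_pos: [576.3, -158.9, 76.4]
tcp_rot: [-3.137, -0.01, 2.064]
contact_force: [-0.8, -0.2, 0.4]
opening: 0.373
```

```bash
python3 -c "
from h import *
st(); at(170,-.46)"
```

```text
t 9.55 radius 163.0 theta(tcp) -0.453 yaw err vs radial 0.024 z 76.4 Fu,Fn -0.2 -0.8 Fz 0.4 open 0.37316955103192884
t 9.55 pos [ 576.3 -158.9   76.4] [-3.137 -0.01   2.064] F [-0.8 -0.2  0.4] open 0.37 
 shift [-0.18  0.02  0.01] turn [-0.3 -0.6  1. ]
```

Emit:
move_arm(series="0.25 -0.08 -0.42 0.05 0 0 5.7;0.25 -0.05 -0.42 0.05 -0.3 0 5.7;0.25 0.01 -0.42 0.06 -0.3 0 5.2;0.25 0.01 -0.42 0.06 -0.3 0 5.2;0.25 0.01 -0.42 0.06 -0.3 0 5.2")

```text
clock: 10.18
eef_pos: [498.7, -186.1, 67.0]
tcp_rot: [3.122, -0.01, 1.567]
contact_force: [4.6, 1.9, 2.2]
opening: 0.376
```

```bash
python3 -c "
from h import *
st(); at(168,.15)"
```

```text
t 10.18 radius 172.6 theta(tcp) 0.038 yaw err vs radial 0.018 z 67.0 Fu,Fn -2.0 4.5 Fz 2.2 open 0.3759281859556979
t 10.18 pos [ 498.7 -186.1   67. ] [ 3.122 -0.01   1.567] F [4.6 1.9 2.2] open 0.38 
 shift [ 0.15 -0.46 -0.23] turn [ 1.1 -0.7  7.4]
```

Emit:
move_arm(series="0.25 0.08 -0.42 -0.05 0 0 6;0.25 0.05 -0.42 -0.05 0 0 6")

```text
clock: 10.42
eef_pos: [465.6, -179.8, 71.1]
tcp_rot: [3.12, -0.014, 1.345]
contact_force: [4.8, -0.3, -3.9]
opening: 0.378
```

```bash
python3 -c "
from h import *
st(); at(168,.3)"
```

```text
t 10.43 radius 170.4 theta(tcp) 0.235 yaw err vs radial -0.007 z 71.1 Fu,Fn -0.8 4.7 Fz -3.9 open 0.37773434562188873
t 10.43 pos [ 465.6 -179.8   71.1] [ 3.12  -0.014  1.345] F [ 4.8 -0.3 -3.9] open 0.38 
 shift [ 0.07 -0.27 -0.13] turn [ 1.2 -0.8  3.3]
```

Emit:
move_arm(series="0.25 0.03 -0.3 0.05 0.6 -0.3 4.2;0.25 0.03 -0.3 0.05 0 -0.3 4.2")

```text
clock: 10.68
eef_pos: [445.4, -173.0, 68.9]
tcp_rot: [3.123, -0.005, 1.187]
contact_force: [6.1, -3.0, 4.1]
opening: 0.377
```

```bash
python3 -c "
from h import *
st(); at(168,.46)"
```

```text
t 10.68 radius 169.4 theta(tcp) 0.36 yaw err vs radial -0.04 z 68.9 Fu,Fn 0.8 6.7 Fz 4.1 open 0.3766397550403915
t 10.68 pos [ 445.4 -173.    68.9] [ 3.123 -0.005  1.187] F [ 6.1 -3.   4.1] open 0.38 
 shift [ 0.04 -0.42 -0.18] turn [ 1.1 -0.3  3.4]
```

Emit:
move_arm(series="0.25 0 -0.15 -0.05 0.5 0 1.5;0.25 0 -0.15 -0.05 0 0 1.5")

```text
clock: 10.92
eef_pos: [435.4, -169.1, 73.7]
tcp_rot: [3.126, -0.006, 1.128]
contact_force: [5.8, -2.4, -4.0]
opening: 0.376
```

```bash
python3 -c "
from h import *
st(); at(168,.46)
im,p=grab('top','t5.png'); cv2.imwrite('pics/t5c.png',cv2.resize(im[150:270,225:375,::-1],(750,600),interpolation=cv2.INTER_CUBIC))"
```

```text
t 10.93 radius 169.5 theta(tcp) 0.424 yaw err vs radial -0.035 z 73.7 Fu,Fn -0.1 6.3 Fz -4.0 open 0.375893947870656
t 10.93 pos [ 435.4 -169.1   73.7] [ 3.126 -0.006  1.128] F [ 5.8 -2.4 -4. ] open 0.38 
 shift [ 0.03 -0.15 -0.06] turn [ 0.9 -0.3  0.1]
```

View pics/t5c.png

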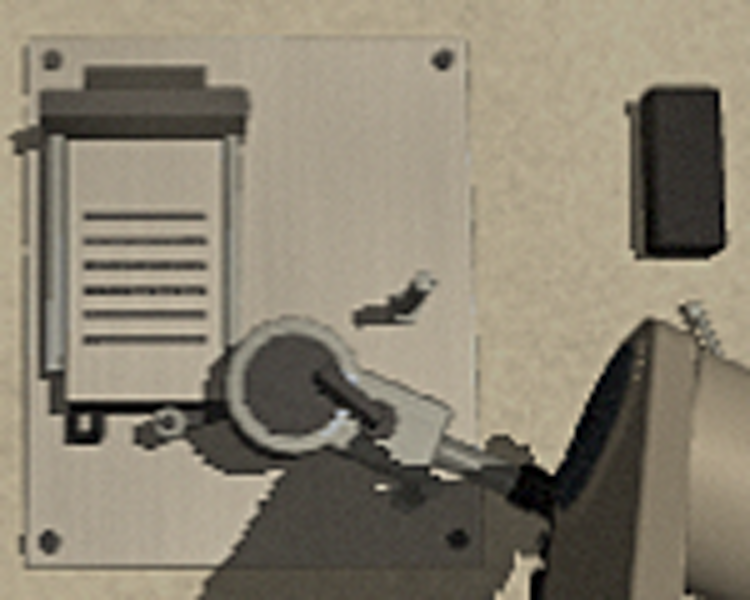

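The module has moved about 4 mm (top stripe 224 → 217) and the roller at (170,423) is on its face. The handle is near its post, so I return and finish with a fine stroke.

Emit:
move_arm(series="0.25 0.02 0.42 0.05 0.5 0 -6.5;0.25 0.02 0.42 0 0 0 -6.2;0.25 0.01 0.42 0 0 0 -5.7;0.25 0.01 0.42 0 0 0 -5.7;0.25 0.01 0.42 0 0 0 -5.7;0.25 0 0.3 0 0 0 -4;0.25 0 0 0 0 0 0")

```text
clock: 11.85
eef_pos: [521.3, -181.7, 71.0]
tcp_rot: [-3.136, -0.009, 1.724]
contact_force: [0.2, 0.4, 0.0]
opening: 0.378
```

```bash
python3 -c "
from h import *
st(); at(168,-.2,74)"
```

```text
t 11.85 radius 169.3 theta(tcp) -0.095 yaw err vs radial 0.043 z 71.0 Fu,Fn -0.4 0.2 Fz 0.0 open 0.3779225186914095
t 11.85 pos [ 521.3 -181.7   71. ] [-3.136 -0.009  1.724] F [0.2 0.4 0. ] open 0.38 
 shift [ 0.04  0.44 -0.08] turn [-0.3 -0.5 -3.6]
```

Emit:
move_arm(series="0.25 0 -0.4 0 0 0 4;0.25 0.01 -0.35 0 0 0 4.5;0.25 0 0 0 0 0 0")

```text
clock: 12.22
eef_pos: [488.8, -184.4, 71.1]
tcp_rot: [-3.133, -0.009, 1.565]
contact_force: [1.5, 0.6, -0.5]
opening: 0.375
```

```bash
python3 -c "
from h import *
st(); at(168,.2,74)"
```

```text
t 12.22 radius 171.5 theta(tcp) 0.097 yaw err vs radial 0.075 z 71.1 Fu,Fn -0.7 1.4 Fz -0.5 open 0.37517782057367677
t 12.22 pos [ 488.8 -184.4   71.1] [-3.133 -0.009  1.565] F [ 1.5  0.6 -0.5] open 0.38 
 shift [ 0.14 -0.43 -0.07] turn [-0.5 -0.5 10.2]
```

Emit:
move_arm(series="0.25 0 -0.2 0 0 0 2.7;0.25 0 -0.15 0 0 0 2;0.25 0 0 0 0 0 0")

```text
clock: 12.6
eef_pos: [477.8, -184.0, 72.0]
tcp_rot: [-3.139, -0.009, 1.481]
contact_force: [3.5, 0.4, -3.3]
opening: 0.372
```

```bash
python3 -c "
from h import *
st(); at(168,.3,74)"
```

```text
t 12.6 radius 172.3 theta(tcp) 0.161 yaw err vs radial 0.054 z 72.0 Fu,Fn -0.9 3.4 Fz -3.3 open 0.3716432304582897
t 12.6 pos [ 477.8 -184.    72. ] [-3.139 -0.009  1.481] F [ 3.5  0.4 -3.3] open 0.37 
 shift [ 0.18 -0.57 -0.05] turn [-0.2 -0.5 11.1]
```

Emit:
move_arm(series="0.25 0.05 -0.15 0 0 0 3;0.25 0.02 -0.12 0 0 0 2")

```text
clock: 12.85
eef_pos: [470.7, -181.5, 72.7]
tcp_rot: [3.139, -0.007, 1.393]
contact_force: [6.0, -0.4, -4.6]
opening: 0.375
```

```bash
python3 -c "
from h import *
st()"
```

```text
t 12.85 radius 171.1 theta(tcp) 0.204 yaw err vs radial 0.01 z 72.7 Fu,Fn -0.7 6.0 Fz -4.6 open 0.3745047023269233
```

Emit:
move_arm(series="0.25 0.02 -0.12 0 0 0 2;0.25 0.02 -0.12 0 0 0 2")

```text
clock: 13.1
eef_pos: [464.6, -179.6, 73.3]
tcp_rot: [3.133, -0.005, 1.323]
contact_force: [6.8, -2.5, -5.0]
opening: 0.376
```

```bash
python3 -c "
from h import *
st(); at(168,.3)"
```

```text
t 13.1 radius 170.3 theta(tcp) 0.241 yaw err vs radial -0.023 z 73.3 Fu,Fn 0.9 7.2 Fz -5.0 open 0.37563740893418973
t 13.1 pos [ 464.6 -179.6   73.3] [ 3.133 -0.005  1.323] F [ 6.8 -2.5 -5. ] open 0.38 
 shift [ 0.06 -0.25 -0.07] turn [ 0.5 -0.3  2.1]
```

Emit:
move_arm(series="0.25 0.01 -0.12 0 0 0 1.2;0.25 0.01 -0.1 0 0 0 1.2")

```text
clock: 13.35
eef_pos: [459.7, -178.1, 74.0]
tcp_rot: [3.126, -0.005, 1.282]
contact_force: [7.3, -2.1, -5.2]
opening: 0.371
```

```bash
python3 -c "
from h import *
st()"
```

```text
t 13.35 radius 170.1 theta(tcp) 0.271 yaw err vs radial -0.034 z 74.0 Fu,Fn 0.2 7.6 Fz -5.2 open 0.37140992060124467
```

Emit:
move_arm(series="0.25 0.01 -0.1 0 0 0 1;0.25 0.01 -0.1 0 0 0 1")

```text
clock: 13.6
eef_pos: [456.0, -176.7, 74.7]
tcp_rot: [3.119, -0.004, 1.248]
contact_force: [7.3, -2.3, -3.7]
opening: 0.376
```

```bash
python3 -c "
from h import *
st()"
```

```text
t 13.6 radius 169.7 theta(tcp) 0.294 yaw err vs radial -0.045 z 74.7 Fu,Fn 0.2 7.7 Fz -3.7 open 0.376375481608416
```

Emit:
move_arm(series="0.25 0.01 -0.11 0.02 0.2 0 0.8;0.25 0.01 -0.11 0.02 0.2 0 0.8")

```text
clock: 13.85
eef_pos: [453.3, -175.7, 74.5]
tcp_rot: [3.115, -0.004, 1.222]
contact_force: [6.5, -5.1, -0.8]
opening: 0.373
```

```bash
python3 -c "
from h import *
st()"
```

```text
t 13.85 radius 169.5 theta(tcp) 0.311 yaw err vs radial -0.054 z 74.5 Fu,Fn 3.0 7.8 Fz -0.8 open 0.37257312801848874
```

Emit:
move_arm(series="0.25 0.01 -0.11 0.02 0.2 0 0.8;0.25 0.01 -0.11 0.02 0.2 0 0.8")

```text
clock: 14.1
eef_pos: [451.3, -174.9, 74.5]
tcp_rot: [3.11, -0.003, 1.196]
contact_force: [8.3, -5.3, -3.0]
opening: 0.369
```

```bash
python3 -c "
from h import *
st()"
```

```text
t 14.1 radius 169.3 theta(tcp) 0.324 yaw err vs radial -0.067 z 74.5 Fu,Fn 2.6 9.5 Fz -3.0 open 0.3692783960046473
```

Emit:
move_arm(series="0.25 0 -0.14 0.02 0.2 0 -0.3;0.25 0 -0.14 0.02 0.2 0 0")

```text
clock: 14.35
eef_pos: [447.3, -174.2, 74.4]
tcp_rot: [3.104, -0.001, 1.204]
contact_force: [9.7, -6.4, -4.4]
opening: 0.377
```

```bash
python3 -c "
from h import *
st()"
```

```text
t 14.35 radius 169.9 theta(tcp) 0.348 yaw err vs radial -0.035 z 74.4 Fu,Fn 2.9 11.3 Fz -4.4 open 0.3770174973878354
```

Emit:
move_arm(series="0.25 0 -0.14 0.02 0.2 0 0;0.25 0 -0.14 0.02 0.2 0 0")

```text
clock: 14.6
eef_pos: [443.7, -173.4, 74.3]
tcp_rot: [3.097, -0.0, 1.206]
contact_force: [10.5, -5.4, -6.0]
opening: 0.371
```

```bash
python3 -c "
from h import *
st()"
```

```text
t 14.6 radius 170.4 theta(tcp) 0.369 yaw err vs radial -0.012 z 74.3 Fu,Fn 1.4 11.7 Fz -6.0 open 0.3709501986143069
```

Emit:
move_arm(series="0.25 0 -0.15 0.02 0.2 0 0.3;0.25 0 -0.14 0.02 0.2 0 0.3")

```text
clock: 14.85
eef_pos: [440.5, -172.4, 74.2]
tcp_rot: [3.089, -0.0, 1.198]
contact_force: [12.7, -4.0, -6.8]
opening: 0.376
```

```bash
python3 -c "
from h import *
st()
im,p=grab('top','t6.png'); cv2.imwrite('pics/t6c.png',cv2.resize(im[150:270,225:375,::-1],(750,600),interpolation=cv2.INTER_CUBIC))"
```

```text
t 14.85 radius 170.6 theta(tcp) 0.389 yaw err vs radial -0.0 z 74.2 Fu,Fn -0.9 13.3 Fz -6.8 open 0.3762490713751609
```

View pics/t6c.png

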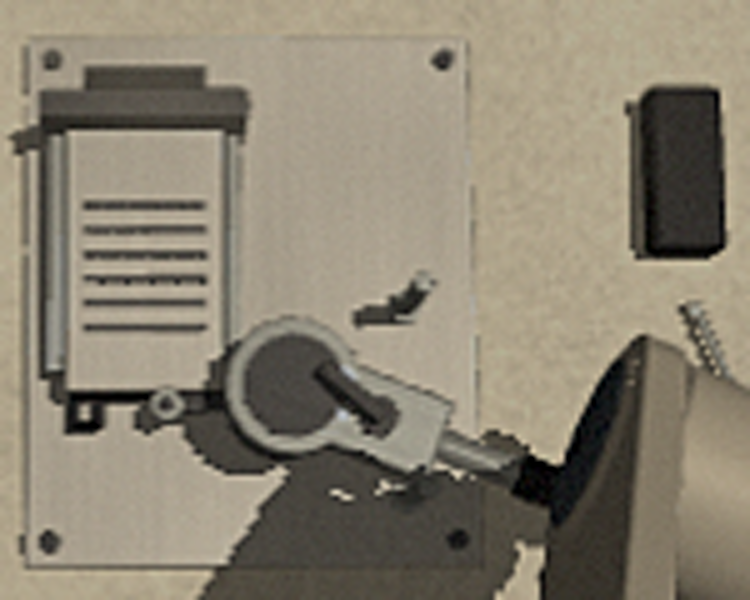

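The stripes have moved about 19 px (11 mm) from the start, the module is up to the wall, and the grip force is 13.3 N, which is firm. The earlier stroke reached θ 0.42 and still slid, so this is not the post. I'll unload gently and lift clear.

Emit:
move_arm(series="0.25 0 0.1 0 0 0 0;0.25 0 0.1 0 0 0 0;0.25 0 0 0 0 0 0")

```text
clock: 15.28
eef_pos: [451.3, -176.4, 75.6]
tcp_rot: [3.083, 0.0, 1.2]
contact_force: [3.7, -0.6, -2.6]
opening: 0.372
```

```bash
python3 -c "
from h import *
st()"
```

```text
t 15.28 radius 170.8 theta(tcp) 0.321 yaw err vs radial -0.066 z 75.6 Fu,Fn -0.6 3.7 Fz -2.6 open 0.3715711943423424
```

Emit:
move_arm(series="-0.3 0 0.08 0 1.6 0 -1.5;-0.3 0 0.05 0 1.6 0 -1.5;-0.3 0 0 0 0 0 0")

```text
clock: 15.65
eef_pos: [453.4, -177.4, 75.1]
tcp_rot: [-3.138, 0.002, 1.255]
contact_force: [-0.3, 0.6, -0.4]
opening: 0.651
```

```bash
python3 -c "
from h import *
st()"
```

```text
t 15.65 radius 171.2 theta(tcp) 0.307 yaw err vs radial -0.024 z 75.1 Fu,Fn -0.5 -0.5 Fz -0.4 open 0.6509290769491873
```

Free of contact. I'll lift clear, retreat and check.

Emit:
move_arm(series="-0.3 0 0 -0.9 0 0 0;-0.3 0 0 -0.9 0 0 0;-0.3 0 0 -0.9 0 0 0;-0.3 0 0 -0.9 0 0 0;-0.3 -1 0 0 0 0 0;-0.3 -1 0 0 0 0 0;-0.3 -1 0 0 0 0 0;-0.3 -1 0 0 0 0 0;-0.3 0 0 0 0 0 0;-0.3 0 0 0 0 0 0")

```text
clock: 16.9
eef_pos: [393.9, -329.0, 220.5]
tcp_rot: [-3.127, 0.001, 1.252]
contact_force: [0.6, 0.2, 0.4]
opening: 0.653
```

```bash
python3 -c "
from h import *
st()
im,p=grab('top','t7.png'); cv2.imwrite('pics/t7c.png',cv2.resize(im[150:270,225:375,::-1],(750,600),interpolation=cv2.INTER_CUBIC))
a=cv2.imread('pics/t6.png',0)[160:232,228:272].astype(np.float32);b=cv2.imread('pics/t7.png',0)[160:232,228:272].astype(np.float32); c=cv2.imread('pics/top0.png',0)[160:232,228:272].astype(np.float32)
q=(slice(25,60),slice(12,40)); print(cv2.phaseCorrelate(a[q].copy(),b[q].copy()),cv2.phaseCorrelate(c[q].copy(),b[q].copy()))"
```

```text
t 16.9 radius 333.7 theta(tcp) 0.348 yaw err vs radial 0.013 z 220.5 Fu,Fn -0.4 0.5 Fz 0.4 open 0.6527269088052211
((-0.11163626664276904, 0.014307798413803141), 0.921535544042234) ((1.113056587016258, 1.0226096593700156), 0.1991841157277425)
```

View pics/t7c.png

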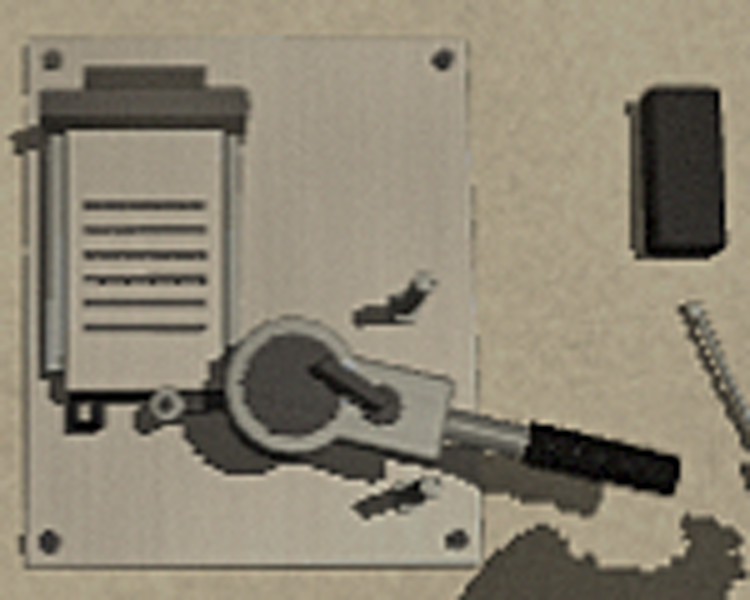

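```bash
python3 -c "
from h import *
print(r.sign_off()); print(r.sense()['clock'])"
```

```text
the job is handed in; nothing more can be done
None
the job is handed in; nothing more can be done
```

The job is handed in. I flipped the reversing lever first. I then worked the handle through three clockwise strokes until it went firm at about 13.3 N (about 13.8 N at the 165 mm grip point). After that I eased off, opened the fingers and withdrew. It took about 17 s of the 64 s allowed.

**Checks that passed:**
- **Module and dog:** the last top view shows the module up against the wall, about 11 mm from where it started, with the roller on its face. Neither moved visibly when I let go.
- **Lever and robot:** the lever is on its clockwise side, and the arm was clear, with its force reading at noise level.
- **Loose things:** the brick and screwdriver look undisturbed. The spray can and network switch were never approached, but they lay outside the final crop.

**Not confirmed or in disagreement:**
- **Dog force after release:** this is inferred, not measured. I estimate about 12 N or more, from the firm handle and the spindle friction.
- **Handle position:** it drifted back about 0.1 rad in its free-clicking direction as I let go.
- **Module travel check:** an image correlation of start against end was unreliable (confidence 0.2), so I ignored it. The 11 mm comes from the module's stripe positions instead.

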